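Close a chilled reagent carton and take its temperature through the probe slot

TASK

Close the chilled reagent carton: fold both short end flaps down flat first, then the wide top flap down over them. Then take the probe thermometer out of its dock, ease its blade upright through the slot in the top flap so that more than half of the blade is inside and the handle stays clear of the flap, and finish while still holding it there in the gripper, not leaning on the carton. Do not force the blade against the carton, and leave the other things on the bench where they are.

Things in the scene. Friction and masses are not known exactly. Their poses are not given: they have to be found in the camera images.
- carton: Open cardboard carton, fixed: 190 mm along its x, 150 mm along y, walls 5 mm, rim 120 mm above the bench. Origin: centre of its underside, z up. Two kit packs inside (tops at z = 90 mm) leave a gap from x = -14 to 14 mm between them. Short end flaps are hinged on the rims at x = -95 mm (flap_near) and x = +95 mm (flap_far), the wide top flap on the rim at y = +75 mm.
- flap_near (a joint): Short end flap, crease on the carton's x = -95 mm rim at z = 120 mm: board 4 mm thick, 70 mm from crease to free edge, 130 mm wide. 0 = folded flat over the opening, 1.57 = upright, more = leaning outwards (stop 2.3). It stays where it is left; 1 to 2 N near the free edge moves it.
- flap_far (a joint): Short end flap at the carton's x = +95 mm rim, otherwise the same as flap_near.
- flap_top (a joint): Wide top flap, crease on the carton's y = +75 mm rim at z = 125 mm: board 4 mm, 145 mm from crease to free edge, 186 mm wide, a 20 mm tuck tongue bent square along the free edge goes inside the y = -75 mm wall. 0 = flat over the end flaps (upper face at z = 130 mm), 1.57 = upright, more = leaning outwards (stop 2.3). Stays where it is left; 1 to 2 N near the free edge moves it.
- flap_near_edge (a point): Middle of the free edge of flap_near, on its outer face.
- flap_far_edge (a point): Middle of the free edge of flap_far, on its outer face.
- flap_top_edge (a point): Middle of the free edge of flap_top, on its outer face.
- slot (a point): Centre of the mouth of the blue-outlined probe slot in the wide top flap, 75 mm from the crease, on the outer face. Slot 9 mm along its x, 28 mm along its y, right through the 4 mm board: 2 mm clearance on every side of the blade. With the flap shut its axes are the carton's, z up, and it lies over the gap between the packs, clear of the end flaps.
- thermometer: Between-pack probe thermometer, 110 to 225 g, upright in its dock: orange handle 24 mm along its x, 34 mm along y, 90 mm tall, over a flat steel blade 5 mm thick (x), 24 mm wide (y), 100 mm long. Origin: centre of the blade's tip; z up the blade, so the handle spans z = 100 to 190 mm. Either way round fits the slot.
- dock: White bench dock of the thermometer, fixed: tower 44 x 56 mm, 115 mm tall, on a 90 x 80 x 12 mm foot. Origin: centre of its underside, z up. The handle rests on the tower's top, the blade hangs in a pocket 12 mm along x and 32 mm along y; its axes are the thermometer's at the start. Lift straight up by 105 mm to clear it.
- vortex_mixer: Blue vortex mixer, fixed, 110 x 110 x 100 mm, origin at the centre of its underside. Its place and the dock's may be swapped.
- tube_rack: Bystander: white tube rack, 66 x 200 x 94 mm with its violet-capped blood tubes. Origin: centre of its underside.
- reagent_bottle: Bystander: white bottle with blue cap, 62 mm across, 135 mm tall. Origin: centre of its underside.
- control_vial: Bystander: small amber vial with red cap, 28 mm across, 52 mm tall. Origin: centre of its underside.
- tape_roll: Bystander: roll of tan tape lying flat, 104 mm across, 48 mm high. Origin: centre of its underside.
- marker: Bystander: blue-capped white marker pen lying flat, 130 mm long along its x. Origin: centre of its underside.
- slide_box: Bystander: flat green slide box, 85 x 170 x 30 mm. Origin: centre of its underside.
- sharps_pot: Bystander: red sharps pot, 114 mm across, 127 mm tall. Origin: centre of its underside.

How it is judged:
By the outcome, as a careful person would: the job done as asked, in the order asked, and still so for the second after the job is handed in, while the arm keeps its last pose, push and grip.
It also fails if it takes over 67 s, if anything falls off the work surface, if the arm or the gripper's body presses on something with over 40 N, if the wrist force passes 120 N, or if a joint passes its speed limit or range.

ROBOT

A 6-joint arm with a two-finger parallel gripper is mounted at the origin on the work surface. World frame = base frame: x ahead of the robot, y to its left, z up, the work surface at z = 0. Lengths are in m, angles in rad, forces in N, time in s.
With the tool pointing down it reaches from about 0.35 to 0.8 m from the base axis. Payload 7.3 kg.
Tool frame: the origin (TCP) lies on the centre line of the jaws, within the pads' length; the fingertips stand 17 mm ahead of it and the grasp point (between the pads) lies 2 mm behind it; z points along the fingers, y is the line along which they close (so a half turn about z gives the same grasp; the last joint's range is limited). The gripper opens to 85 mm and grips with 20 to 120 N. Pads are 22 mm wide; open, the fingers measure 114 mm over their backs; the gripper's body (76 mm by 85 mm) begins 54 mm behind the grasp point. The pads swing forward as they close: fully open they stand 13 mm farther back than shut.
Start: joints at [1.054, 0.342, 1.524, -0, 1.275, -0.146], TCP at [0.19, 0.489, 0.248] pointing down, gripper open.
Joint ranges: [-2.53, 2.53], [-0.77, 2.02], [0.04, 2.7], [-1, 4.14], [0.28, 2.66], [-3.11, 3.11]. Speed limits (rad/s): [2.57, 2.57, 3.14, 3.14, 3.14, 3.14].

INTERFACE

Orientations are given as a unit quaternion [w, x, y, z].
In Python, from workcell import bot, vision, sign_off gives the robot as it stands.
- The arm moves only by the tool drive_tool, never from a script. Its argument "deltas" is a list of rows, each a list of 3 entries, a list of its own where there are three numbers: the finger opening in cm, from 0 to 8.54, then the shift along the tool's x, y, z in cm, then the turn, a rotation vector about the tool's x, y, z in degrees. A call has 1 to 12 rows; each row is the pose to reach, as a shift and turn from the pose commanded when the call began, along the tool's axes at that moment; what a row does not reach only later rows make up. A row lasts 1/12 s, in which the tool goes at most 41.7 mm and 7.16 degrees, less where a joint would pass 70% of its speed; a pose out of reach is approached as far as the arm can. A call with a gripper value outside its range is refused whole. The fingers move at their own pace and stop on an object; the grip force is fixed at half the most. Time passes only in rows, so rows that repeat a pose let the fingers close. It gives the time, the measured TCP pose, the force, the opening and the grip force at its end, in the units of the state.
- bot.get_obs(): the state, without advancing time (a new reading comes with each control period).
- vision.snapshot(name): name is "scene" or "top"; returns a dict with "image" (480x640x3 uint8, blue, green, red), "mtx" (3x3 intrinsics, pixels), "k1" (the pictures are not rectified: a ray, as slopes to the right and down, at radius r is drawn at 1 + k1 r^2 times it, then the intrinsics apply), "rvec" (rotation vector, rad) and "tvec" (3), from world to camera coordinates, as OpenCV has them. Camera axes: x right, y down, z forward; pixel columns grow to the right and rows downward; lengths in m; the calibration is good to about 2 mm. A picture is of the moment at which its call begins. There is no depth.
- sign_off(): hands the job in; it is judged then, once.
Trained networks look in the newest picture that a camera, given by its name, has taken for a name from the list of things; names that differ only in an ending like _2 or _b are one class to them, and where a whole thing is asked for, a point or a joint stands for the part that bears it (a point fixed in the world has none). Each returns a list of dicts, best first, with "score" (0 to 1); they miss things now and then, are a little off and sometimes report something else, mostly with a low value. They report only what shows in the picture. A call takes as long as a camera call.
- vision.search_frame(target, camera): "centre" ([x, y, z] in m, in the coordinates of the camera as it stood for that picture, good to about 4 mm: the middle of the surface that is visible of it).
- vision.tip_of(target, camera): "centre" ([x, y, z] in m, in the coordinates of the camera as it stood for that picture, good to about 4 mm: a listed point, or the origin of a listed thing).
The state is a dict: "time": time; "joints": joint angles; "qd": joint speeds; "tau": joint torques, N m; "tcp_pos": TCP position; "tcp_rot": TCP orientation; "wrist_force": force on the tool from outside, world axes, zero at the start; "moment": the same for the moment, N m; "gripper_width": finger opening in m; "finger_force": force on a finger pad.
Only numpy, scipy, OpenCV 4.12 (cv2) and the standard library are available. Lean on these libraries where they do the work, as an engineer would, in place of code of your own. Each camera call takes 0.05 s, during which the arm holds its last target. There are 200 camera calls.

## Working session

There is one attempt and no reset: what is moved stays moved. The work goes in short steps, Python scripts to look and compute and a tool call to move; the robot and the scene stay as the last step left them, time stands still between calls to the robot, and variables do not carry over. Pictures are saved under pics/ and viewed, at most 10 in all, crops included, and the job is handed in when it is done.

Besides the shell and the picture viewer there is one more tool, called after "Request:" as name(argument=value, ...) on one line, values as JSON. drive_tool: Moves the arm, as the interface text tells. Its arguments: {"type":"object","properties":{"deltas":{"type":"array"}},"required":["deltas"]}

```bash
mkdir -p pics; cat > h.py <<'E'
import numpy as np, cv2
from workcell import bot, vision, sign_off
from scipy.spatial.transform import Rotation as R
def snap(n,save=None):
    s=vision.snapshot(n)
    if save: cv2.imwrite('pics/'+save,s['image'])
    return s
def w(s,c): # camera->world
    M=cv2.Rodrigues(np.array(s['rvec'],float))[0]
    return M.T@(np.array(c)-np.array(s['tvec']).ravel())
def px(s,p):
    M=cv2.Rodrigues(np.array(s['rvec'],float))[0]
    q=M@np.array(p)+np.array(s['tvec']).ravel(); u=q[:2]/q[2]
    u=u*(1+s['k1']*(u@u)); return (s['mtx'][0][0]*u[0]+s['mtx'][0][2], s['mtx'][1][1]*u[1]+s['mtx'][1][2])
def ray(s,u,v,z):
    m=np.array(s['mtx']); d=np.array([(u-m[0,2])/m[0,0],(v-m[1,2])/m[1,1]]); x=d.copy()
    for _ in range(30): x=d/(1+s['k1']*(x@x))
    M=cv2.Rodrigues(np.array(s['rvec'],float))[0]
    o=-M.T@np.array(s['tvec']).ravel(); r=M.T@np.array([x[0],x[1],1]); return o+r*(z-o[2])/r[2]
E
python3 - <<'E'
from h import *
np.set_printoptions(precision=4,suppress=True)
for c in ['scene','top']:
    s=snap(c,c+'0.png'); print(c,w(s,[0,0,0]),s['k1'])
    for t in ['carton','flap_near_edge','flap_far_edge','flap_top_edge','slot','thermometer','dock','vortex_mixer','tube_rack','reagent_bottle','control_vial','tape_roll','marker','slide_box','sharps_pot']:
        print(t,[(np.round(w(s,d['centre']),3).tolist(),np.round(px(s,w(s,d['centre']))).tolist(),round(d['score'],2)) for d in vision.tip_of(t,c)[:2]])
print(bot.get_obs())
E
```

```text
scene [1.2981 0.0365 0.8733] -0.009985745997877592
carton [([0.533, 0.021, 0.003], [349.0, 267.0], 0.8)]
flap_near_edge [([0.438, 0.001, 0.188], [347.0, 186.0], 0.82)]
flap_far_edge []
flap_top_edge [([0.507, 0.144, 0.259], [413.0, 185.0], 0.97), ([0.647, 0.046, 0.186], [361.0, 251.0], 0.4)]
slot [([0.512, 0.119, 0.195], [397.0, 208.0], 0.61)]
thermometer []
dock [([0.622, -0.258, 0.005], [232.0, 284.0], 0.62)]
vortex_mixer [([0.458, -0.304, 0.0], [231.0, 236.0], 0.74)]
tube_rack [([0.771, 0.105, -0.0], [379.0, 355.0], 0.83)]
reagent_bottle [([0.789, -0.159, -0.0], [257.0, 349.0], 0.73)]
control_vial [([0.754, -0.086, 0.002], [292.0, 338.0], 0.47)]
tape_roll [([0.505, 0.419, -0.001], [508.0, 275.0], 0.55)]
marker [([0.429, 0.295, -0.005], [455.0, 250.0], 0.57), ([0.515, 0.118, 0.196], [397.0, 209.0], 0.34)]
slide_box [([0.321, -0.39, 0.004], [214.0, 200.0], 0.6)]
sharps_pot [([0.504, -0.516, 0.001], [149.0, 241.0], 0.7)]
top [ 0.3464 -0.0628  1.4194] -0.05289562992336989
carton [([0.532, 0.02, -0.004], [286.0, 251.0], 0.95)]
flap_near_edge [([0.441, 0.004, 0.192], [287.0, 276.0], 0.6
[... 608 characters left out ...]
 [([0.429, 0.294, -0.001], [192.0, 284.0], 0.51), ([0.503, -0.521, -0.0], [469.0, 262.0], 0.37)]
slide_box [([0.322, -0.387, -0.006], [424.0, 324.0], 0.56)]
sharps_pot [([0.504, -0.522, -0.001], [469.0, 261.0], 0.6)]
{'time': 1.6, 'joints': array([ 1.054 ,  0.342 ,  1.5241, -0.    ,  1.2754, -0.146 ]), 'qd': array([-0.0011, -0.0003,  0.0003,  0.0008,  0.0011,  0.0006]), 'tau': array([  0.0008, -43.3566, -24.627 ,  -0.0001,   0.0003,   0.    ]), 'tcp_pos': array([0.1902, 0.4894, 0.2483]), 'tcp_rot': array([0.    , 0.1843, 0.9829, 0.0001]), 'wrist_force': array([ 0.153 , -0.6039, -0.3502]), 'moment': array([-0.0244, -0.0456, -0.0093]), 'finger_force': 0.0, 'gripper_width': 0.08547885058097728}
```

View pics/scene0.png

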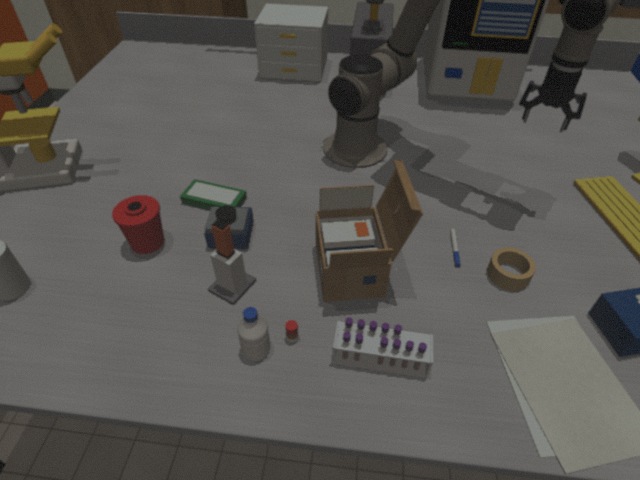

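View pics/top0.png

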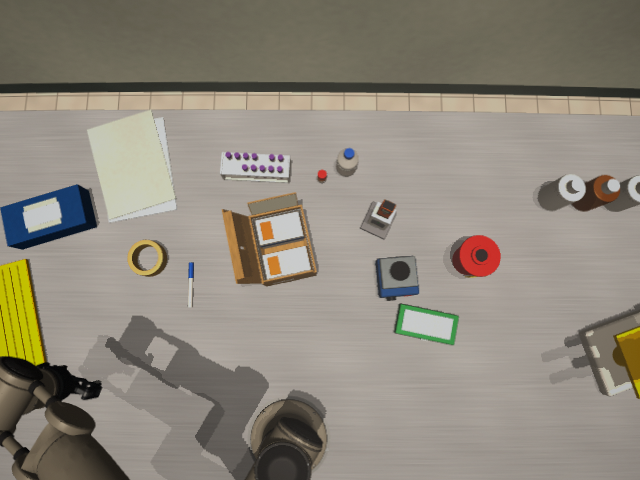

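```bash
python3 - <<'E'
from h import *
a=cv2.imread('pics/top0.png');b=cv2.imread('pics/scene0.png')
def c(i,x,y,w_,h_,W,H): return cv2.resize(i[y:y+h_,x:x+w_],(W,H),interpolation=cv2.INTER_CUBIC)
t=np.hstack([c(a,220,190,100,100,400,400),c(b,310,165,110,110,400,400)])
u=np.hstack([c(a,355,185,50,50,200,200),c(b,195,200,75,100,150,200),np.zeros((200,450,3),np.uint8)])
cv2.imwrite('pics/comp.png',np.vstack([t,u]))
E
```

```text
(no output)
```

View pics/comp.png

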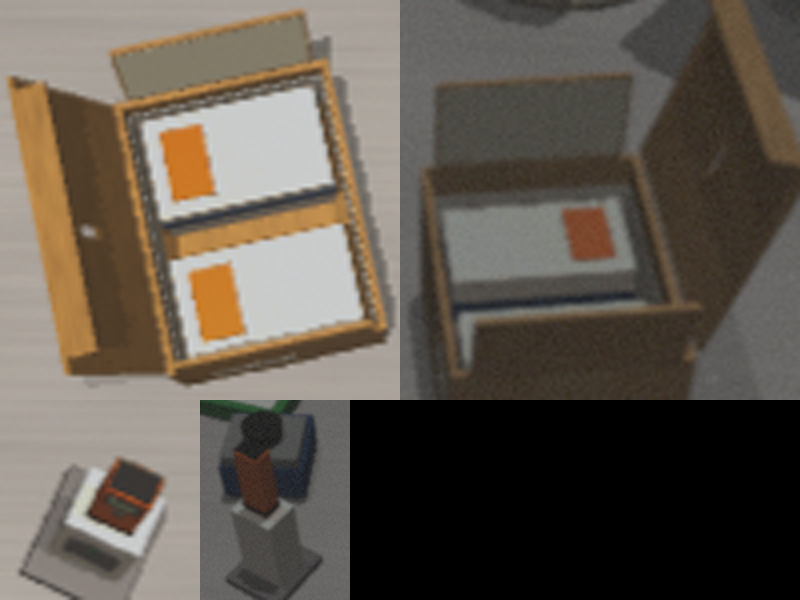

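```bash
cat > fit.py <<'E'
from h import *
from scipy.optimize import least_squares
t=snap('top');s=snap('scene')
T=lambda x,y:(220+x/4-.4,190+y/4-.4)
S=lambda x,y:(310+x*110/400-.4,165+y*110/400-.4)
def rig(p,q):
    c,sn=np.cos(p[2]),np.sin(p[2]); return np.array([p[0]+c*q[0]-sn*q[1],p[1]+sn*q[0]+c*q[1],q[2]])
def near(th,y): return [-.095+.07*np.cos(th),y,.122+.07*np.sin(th)]
def far(th,y): return [.095-.07*np.cos(th),y,.122+.07*np.sin(th)]
ob=[(t,T(118,105),lambda p:[.095,.075,.12]),(t,T(328,63),lambda p:[.095,-.075,.12]),(t,T(388,330),lambda p:[-.095,-.075,.12]),(t,T(170,374),lambda p:[-.095,.075,.12]),
(t,T(112,50),lambda p:far(p[4],.065)),(t,T(305,12),lambda p:far(p[4],-.065)),
(s,S(425,172),lambda p:[-.095,-.075,.12]),(s,S(640,157),lambda p:[-.095,.075,.12]),(s,S(458,375),lambda p:[.095,-.075,.12]),
(s,S(435,85),lambda p:near(p[3],-.065)),(s,S(632,75),lambda p:near(p[3],.065)),(s,S(473,318),lambda p:far(p[4],-.065)),(s,S(700,308),lambda p:far(p[4],.065))]
f=lambda p:np.concatenate([np.array(px(c,rig(p,g(p))))-np.array(u) for c,u,g in ob])
r=least_squares(f,[.533,.02,.19,1.57,1.9],loss='soft_l1')
np.set_printoptions(precision=4,suppress=True)
print(r.x,np.degrees(r.x[2]));print(f(r.x).reshape(-1,2).round(1).tolist())
for n in ('scene','top'):
  c={'scene':s,'top':t}[n]
  for q in ('flap_top_edge','slot','carton','thermometer','dock'):
    print(n,q,[w(c,d['centre']).round(4) for d in vision.tip_of(q,n)[:1]])
E
python3 fit.py
```

```text
[0.5235 0.2615 0.0517 1.7143 1.7682] 2.960216305006576
[[-82.1, -1.8], [-80.4, 6.3], [-94.3, 8.8], [-95.1, 0.0], [-84.8, 1.2], [-83.6, 8.4], [-7.4, 0.2], [-5.3, 7.5], [-9.4, 2.5], [-1.5, -0.8], [-0.4, 4.7], [-2.1, 0.9], [-0.3, 7.2]]
scene flap_top_edge [array([0.5054, 0.1428, 0.2601])]
scene slot [array([0.5157, 0.1201, 0.1969])]
scene carton [array([0.5333, 0.021 , 0.0004])]
scene thermometer []
scene dock [array([ 0.6214, -0.2592,  0.0032])]
top flap_top_edge [array([0.505 , 0.1481, 0.2599])]
top slot [array([0.5132, 0.124 , 0.1977])]
top carton [array([ 0.5315,  0.0181, -0.0058])]
top thermometer [array([ 0.6284, -0.2522,  0.0099])]
top dock [array([ 0.624 , -0.2523, -0.0037])]
```

```bash
sed -i 's|310+x\*110/400|310+(x-400)*110/400|' fit.py; sed -i '/^for n in/,$d' fit.py; python3 fit.py; python3 - <<'E'
from h import *
t=snap('top')
for u in [(90,465),(65,520),(140,560),(165,505)]:
    print(ray(t,355+u[0]/4-.4,185+(u[1]-400)/4-.4,.115).round(4))
o=bot.get_obs();print(o['time'])
E
```

```text
[0.5355 0.0218 0.2196 1.5366 1.8479] 12.583131103198365
[[-0.5, -0.3], [0.6, -1.1], [0.2, -0.2], [-0.0, 0.4], [-0.1, 0.2], [0.5, -0.6], [-0.7, -1.5], [0.0, -1.0], [-1.8, 0.4], [0.9, -0.0], [1.1, -0.3], [0.3, 0.5], [0.3, -1.0]]
[ 0.657  -0.2368  0.115 ]
[ 0.6182 -0.2192  0.115 ]
[ 0.5907 -0.2703  0.115 ]
[ 0.6293 -0.2881  0.115 ]
2.35
```

Request:
drive_tool(deltas=[[0, [-2.7, -2.9, 0], [0, 0, 5]], [0, [-5.5, -5.8, 0], [0, 0, 10]], [0, [-8.2, -8.7, 0], [0, 0, 15]], [0, [-11, -11.7, 0], [0, 0, 20]], [0, [-13.7, -14.6, 0], [0, 0, 25]], [0, [-16.5, -17.5, 0], [0, 0, 30]], [0, [-19.2, -20.4, 0], [0, 0, 35]], [0, [-22, -23.3, 0], [0, 0, 40]], [0, [-24.7, -26.2, 0], [0, 0, 45]], [0, [-27.5, -29.2, 0], [0, 0, 50]], [0, [-30.2, -32.1, 0], [0, 0, 55]], [0, [-33, -35, 0], [0, 0, 57]]])

```text
time: 3.35
tcp_pos: [0.3712, 0.0416, 0.2487]
tcp_rot: [0.0, 0.633, 0.774, 0.0]
wrist_force: [0.9, 1.3, 0.8]
gripper_width: -0.0002
finger_force: 0.0
```

```bash
cat >> h.py <<'E'
C=np.array([.5345,.0212]); YAW=np.radians(12.2)
def loc():
    o=bot.get_obs(); c,s=np.cos(YAW),np.sin(YAW); d=o['tcp_pos'][:2]-C
    m=R.from_quat(np.roll(o['tcp_rot'],-1)).as_matrix()
    print('t',round(o['time'],2),'local tcp mm',np.round(1000*np.array([c*d[0]+s*d[1],-s*d[0]+c*d[1],o['tcp_pos'][2]]),1),'tool y yaw',np.degrees(np.arctan2(m[1,1],m[0,1])).round(2),'z',m[:,2].round(4),'F',o['wrist_force'].round(1),'w',round(o['gripper_width'],4))
E
python3 -c "from h import *;loc()"
```

```text
t 3.35 local tcp mm [-155.3   54.4  248.7] tool y yaw 11.49 z [ 1.1e-03  1.0e-04 -1.0e+00] F [0.9 1.3 0.8] w -0.0002
```

Request:
drive_tool(deltas=[[0, [-2.7, 0, 1.5], [0, 0, 0]], [0, [-5.4, 0.5, 3.5], [0, 0, 0]], [0, [-5.4, 1, 5.7], [0, 0, 0]], [0, [-5.4, 2.5, 5.7], [0, 0, 0]], [0, [-5.4, 4, 5.7], [0, 0, 0]], [0, [-5.4, 5.2, 5.7], [0, 0, 0]], [0, [-5.4, 6.4, 5.7], [0, 0, 0]], [0, [-5.4, 7.5, 5.7], [0, 0, 0]], [0, [-5.4, 8.8, 6.7], [0, 0, 0]], [0, [-5.4, 9.8, 7.9], [0, 0, 0]], [0, [-5.4, 10.3, 9.2], [0, 0, 0]], [0, [-5.4, 10.6, 10.4], [0, 0, 0]]])

```text
time: 4.35
tcp_pos: [0.4869, 0.0124, 0.144]
tcp_rot: [0.001, 0.631, 0.776, 0.001]
wrist_force: [-0.4, -0.5, 1.4]
gripper_width: 0.0003
finger_force: 0.7
```

```bash
python3 -c "from h import *;loc()"
```

```text
t 4.35 local tcp mm [-48.3   1.4 144. ] tool y yaw 11.76 z [ 1.8e-03 -1.0e-04 -1.0e+00] F [-0.4 -0.5  1.4] w 0.0003
```

Request:
drive_tool(deltas=[[0, [0, 0, 0.2], [0, 0, 0]], [0, [0, 0, 0.4], [0, 0, 0]], [0, [0, 0, 0.4], [0, 0, 0]]])

```text
time: 4.6
tcp_pos: [0.4865, 0.0124, 0.1415]
tcp_rot: [0.001, 0.631, 0.776, 0.001]
wrist_force: [1.1, 0.8, 3.3]
gripper_width: 0.0003
finger_force: 1.7
```

```bash
python3 -c "
from h import *;loc()
for n in ('scene','top'):
  s=snap(n)
  for q in ('flap_near_edge','flap_far_edge','flap_top_edge'): print(n,q,[(w(s,d['centre']).round(3),round(d['score'],2)) for d in vision.tip_of(q,n)[:2]])
"
```

```text
t 4.6 local tcp mm [-48.7   1.5 141.5] tool y yaw 11.75 z [ 2.3e-03  2.0e-04 -1.0e+00] F [1.1 0.8 3.3] w 0.0003
scene flap_near_edge [(array([0.509, 0.018, 0.125]), 0.94)]
scene flap_far_edge [(array([0.645, 0.051, 0.188]), 0.61)]
scene flap_top_edge [(array([0.504, 0.145, 0.26 ]), 0.92)]
top flap_near_edge []
top flap_far_edge [(array([0.648, 0.052, 0.186]), 0.71), (array([ 0.623, -0.252, -0.004]), 0.17)]
top flap_top_edge [(array([0.505, 0.149, 0.261]), 0.91)]
```

Request:
drive_tool(deltas=[[0, [0, 0, 0.15], [0, 0, 0]], [0, [0, 0, 0.15], [0, 0, 0]], [0, [0, 0, -3], [0, 0, 0]], [0, [0, 0, -6.5], [0, 0, 0]], [0, [0, 1.5, -10], [0, 0, 0]], [0, [0, 5.5, -10], [0, 0, 0]], [0, [0, 9.5, -10], [0, 0, 0]], [0, [0, 13.5, -10], [0, 0, 0]], [0, [0, 17.5, -10], [0, 0, 0]], [0, [0, 20, -10], [0, 0, 0]], [0, [0, 20, -7], [0, 0, 0]], [0, [0, 20, -5], [0, 0, 0]]])

```text
time: 6.0
tcp_pos: [0.6826, 0.0533, 0.1886]
tcp_rot: [0.0, 0.631, 0.776, 0.0]
wrist_force: [-0.4, 0.0, -2.0]
gripper_width: 0.0005
finger_force: 0.0
```

```bash
python3 -c "from h import *;loc()"
```

```text
t 6.0 local tcp mm [1.515e+02 1.000e-01 1.886e+02] tool y yaw 11.79 z [ 2.e-04 -1.e-04 -1.e+00] F [-0.4  0.  -2. ] w 0.0005
```

Request:
drive_tool(deltas=[[0, [0, -1.5, 0], [0, 0, 0]], [0, [0, -3, 0], [0, 0, 0]], [0, [0, -4.4, 0], [0, 0, 0]], [0, [0, -5.8, 0], [0, 0, 0]], [0, [0, -7.1, 0], [0, 0, 0]], [0, [0, -8.4, 0.7], [0, 0, 0]], [0, [0, -9.4, 1.9], [0, 0, 0]], [0, [0, -10, 3.2], [0, 0, 0]], [0, [0, -10.2, 4.2], [0, 0, 0]], [0, [0, -10.2, 4.6], [0, 0, 0]], [0, [0, -10.2, 4.9], [0, 0, 0]], [0, [0, -10.2, 5.0], [0, 0, 0]]])

```text
time: 7.0
tcp_pos: [0.5811, 0.0321, 0.1413]
tcp_rot: [-0.001, 0.631, 0.776, -0.001]
wrist_force: [-8.0, -1.8, 11.9]
gripper_width: 0.0001
finger_force: 6.6
```

```bash
python3 -c "
from h import *;loc()
for n in ('scene','top'):
  s=snap(n,n+'1.png')
  for q in ('flap_near_edge','flap_far_edge','flap_top_edge'): print(n,q,[(w(s,d['centre']).round(3),round(d['score'],2)) for d in vision.tip_of(q,n)[:2]])
"
```

```text
t 7.0 local tcp mm [ 47.9   0.8 141.3] tool y yaw 11.76 z [-1.6e-03 -2.0e-04 -1.0e+00] F [-8.  -1.8 11.9] w 0.0001
scene flap_near_edge [(array([0.506, 0.019, 0.12 ]), 0.59)]
scene flap_far_edge [(array([0.563, 0.028, 0.124]), 0.74), (array([0.536, 0.022, 0.001]), 0.41)]
scene flap_top_edge [(array([0.504, 0.143, 0.258]), 0.75)]
top flap_near_edge [(array([0.511, 0.019, 0.128]), 0.82)]
top flap_far_edge [(array([0.56 , 0.032, 0.125]), 0.7)]
top flap_top_edge [(array([0.508, 0.148, 0.262]), 0.63)]
```

Request:
drive_tool(deltas=[[0, [0, 0, -4], [0, 0, 0]], [0, [0, 0, -8], [0, 0, 0]], [0, [0, 0, -12], [0, 0, 0]], [0, [0, -1, -16], [0, 0, 0]], [0, [4, -2, -16.5], [0, 0, 0]], [0, [8, -2.5, -16.5], [0, 0, 0]], [0, [12, -2.5, -16.5], [0, 0, 0]], [0, [16, -2.5, -16.5], [0, 0, 0]], [0, [16.5, -2.5, -16], [0, 0, 0]], [0, [16.5, -2.5, -13], [0, 0, 0]], [0, [16.5, -2.5, -10.5], [0, 0, 0]], [0, [16.5, -2.5, -10.5], [0, 0, 0]]])

```text
time: 8.4
tcp_pos: [0.5214, 0.1885, 0.2409]
tcp_rot: [-0.003, 0.631, 0.776, -0.003]
wrist_force: [-1.1, -1.1, 0.5]
gripper_width: -0.0003
finger_force: 0.0
```

```bash
python3 -c "from h import *;loc()"
```

```text
t 8.4 local tcp mm [ 22.6 166.3 240.9] tool y yaw 11.81 z [-0.0082 -0.0018 -1.    ] F [-1.1 -1.1  0.5] w -0.0003
```

Request:
drive_tool(deltas=[[0, [-2, 0, 0], [0, 0, 0]], [0, [-4, 0, 0], [0, 0, 0]], [0, [-6, 0, 0], [0, 0, 0]], [0, [-7.8, 0, 0], [0, 0, 0]], [0, [-9.4, 0, 0], [0, 0, 0]], [0, [-11, 0, 0], [0, 0, 0]], [0, [-12.5, 0, 0], [0, 0, 0]], [0, [-13.8, 0, 0], [0, 0, 0]], [0, [-15, 0.7, 0], [0, 0, 0]], [0, [-16.1, 0, 1.5], [0, 0, 0]], [0, [-17.1, 0, 2.5], [0, 0, 0]], [0, [-18, 0, 3.7], [0, 0, 0]]])

```text
time: 9.4
tcp_pos: [0.561, 0.0114, 0.2084]
tcp_rot: [0.0, 0.631, 0.776, 0.0]
wrist_force: [0.0, 0.1, 0.2]
gripper_width: -0.0003
finger_force: 0.3
```

```bash
python3 -c "from h import *;loc()"
```

```text
t 9.4 local tcp mm [ 23.9 -15.1 208.4] tool y yaw 11.73 z [ 1.1e-03 -1.0e-04 -1.0e+00] F [0.  0.1 0.2] w -0.0003
```

Request:
drive_tool(deltas=[[0, [-0.4, 0, 0.9], [0, 0, 0]], [0, [-0.8, 0, 1.8], [0, 0, 0]], [0, [-1, 0, 2.8], [0, 0, 0]], [0, [-1.2, 0, 3.8], [0, 0, 0]], [0, [-1.4, 0, 4.7], [0, 0, 0]], [0, [-1.4, 0, 5.3], [0, 0, 0]], [0, [-1.4, 0, 5.7], [0, 0, 0]], [0, [-1.4, 0, 5.9], [0, 0, 0]], [0, [-1.4, 0, 5.9], [0, 0, 0]]])

```text
time: 10.15
tcp_pos: [0.563, -0.001, 0.1489]
tcp_rot: [-0.0, 0.631, 0.776, -0.0]
wrist_force: [-0.5, -0.3, 0.6]
gripper_width: 0.0001
finger_force: 0.0
```

```bash
python3 -c "
from h import *;loc()
for n in ('scene','top'):
  s=snap(n)
  for q in ('flap_top_edge','slot','carton'): print(n,q,[(w(s,d['centre']).round(3),round(d['score'],2)) for d in vision.tip_of(q,n)[:2]])
"
```

```text
t 10.15 local tcp mm [ 23.1 -27.7 148.9] tool y yaw 11.77 z [-6.e-04  2.e-04 -1.e+00] F [-0.5 -0.3  0.6] w 0.0001
scene flap_top_edge [(array([ 0.55 , -0.044,  0.128]), 0.56), (array([ 0.506, -0.516, -0.001]), 0.31)]
scene slot [(array([0.537, 0.02 , 0.13 ]), 0.79)]
scene carton [(array([ 0.533,  0.022, -0.001]), 0.91)]
top flap_top_edge [(array([ 0.547, -0.043,  0.134]), 0.62), (array([ 0.458, -0.299, -0.001]), 0.6)]
top slot []
top carton [(array([ 0.531,  0.024, -0.005]), 0.79), (array([ 0.625, -0.255,  0.01 ]), 0.57)]
```

Request:
drive_tool(deltas=[[0, [0, 0, 0.2], [0, 0, 0]], [0, [0, 0, 0.3], [0, 0, 0]], [0, [0, 0, 0.3], [0, 0, 0]], [0, [0, 0, 0.3], [0, 0, 0]]])

```text
time: 10.88
tcp_pos: [0.5633, -0.0012, 0.1465]
tcp_rot: [0.0, 0.631, 0.776, 0.0]
wrist_force: [-0.9, 0.2, 3.2]
gripper_width: 0.0
finger_force: 1.5
```

Request:
drive_tool(deltas=[[0, [0, 0, -4], [0, 0, 0]], [4, [0, 0, -8], [0, 0, 0]], [8.5, [0, 0, -12], [0, 0, 0]], [8.5, [4, -3, -14], [0, 0, 0]], [8.5, [8, -6, -14], [0, 0, 0]], [8.5, [11, -9, -14], [0, 0, 0]], [8.5, [11, -9, -14], [0, 0, 0]]])

```text
time: 11.47
tcp_pos: [0.4493, 0.0901, 0.2867]
tcp_rot: [-0.001, 0.63, 0.776, 0.0]
wrist_force: [-0.1, 0.8, 0.8]
gripper_width: 0.0726
finger_force: 0.0
```

```bash
python3 - <<'E'
from h import *
loc()
def c(i,x,y,w_,h_,W,H): return cv2.resize(i[y:y+h_,x:x+w_],(W,H),interpolation=cv2.INTER_CUBIC)
A={}
for k in range(4):
  for n in ('scene','top'):
    s=snap(n,n+'2.png')
    for q in ('slot','thermometer','dock','flap_top_edge','carton'):
      for d in vision.tip_of(q,n)[:1]:
        A.setdefault((q,n),[]).append(w(s,d['centre']))
for k in sorted(A): print(k,len(A[k]),np.median(A[k],0).round(4),np.std(A[k],0).round(4))
a=cv2.imread('pics/top2.png');b=cv2.imread('pics/scene2.png')
cv2.imwrite('pics/comp2.png',np.vstack([np.hstack([c(a,350,190,50,50,400,300),c(b,195,195,75,110,400,300)]) ,np.hstack([c(a,235,195,100,75,400,300),c(b,310,195,90,75,400,300)])]))
E
```

```text
t 11.47 local tcp mm [-68.7  85.3 286.7] tool y yaw 11.83 z [-8.e-04  1.e-03 -1.e+00] F [-0.1  0.8  0.8] w 0.0726
('carton', 'scene') 4 [0.5338 0.0215 0.003 ] [0.0009 0.0012 0.0004]
('carton', 'top') 4 [ 0.5316  0.0192 -0.002 ] [0.0133 0.1736 0.0016]
('dock', 'scene') 4 [ 0.6244 -0.2555  0.0019] [0.0552 0.0739 0.0004]
('dock', 'top') 4 [ 0.6212 -0.2532 -0.0024] [0.0012 0.0005 0.0014]
('flap_top_edge', 'scene') 4 [ 0.5488 -0.0459  0.1278] [0.0019 0.0013 0.0003]
('flap_top_edge', 'top') 4 [ 0.5499 -0.0399  0.1289] [0.0015 0.0002 0.0006]
('slot', 'scene') 4 [0.5346 0.0183 0.1316] [0.0021 0.0028 0.0017]
('slot', 'top') 3 [0.5359 0.0244 0.1315] [0.001  0.0005 0.0014]
('thermometer', 'scene') 2 [ 7.807e-01 -2.590e-02 -1.000e-04] [0.0088 0.1314 0.0015]
('thermometer', 'top') 4 [ 0.6282 -0.2517  0.0112] [0.0013 0.0019 0.002 ]
```

View pics/comp2.png

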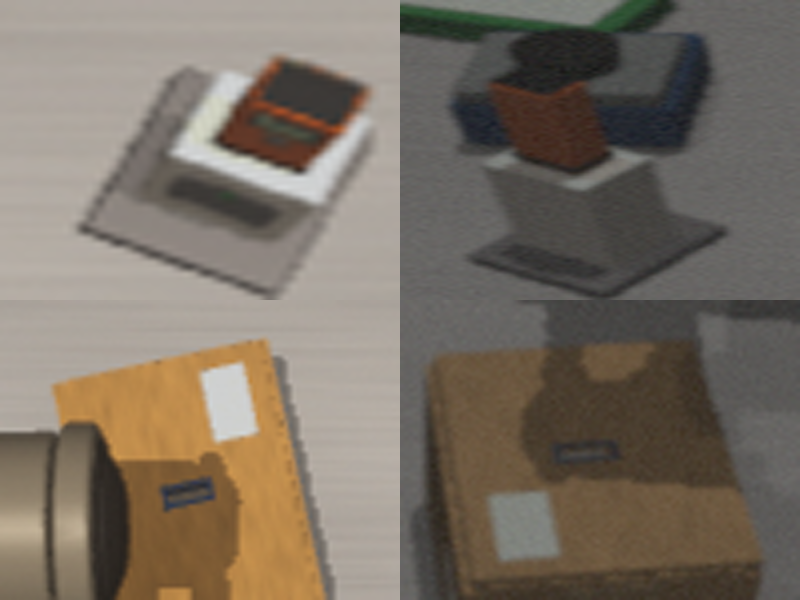

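```bash
python3 - <<'E'
from h import *
t=snap('top');s=snap('scene')
print('slot',ray(t,281.6,243.1,.13).round(4),ray(s,351.7,232.6,.13).round(4))
T=lambda x,y:(350+x/8-.4,190+y/6-.4)
for l,z,P in (('handletop',.205,[(278,58),(370,90),(345,130),(250,97)]),('tower',.115,[(222,72),(372,128),(325,207),(172,155)]),('foot',.012,[(80,230),(275,297)])):
    Q=np.array([ray(t,*T(*p),z)[:2] for p in P]); print(l,Q.round(4).tolist(),Q.mean(0).round(4),[(np.degrees(np.arctan2(*(b-a)[::-1])).round(1),np.linalg.norm(b-a).round(3)) for a,b in zip(Q,np.roll(Q,-1,0))])
S=lambda x,y:(195+(x-400)*75/400-.4,195+y*110/300-.4)
Q=np.array([ray(s,*S(*p),.115)[:2] for p in [(488,165),(567,188),(655,160)]]);print('tower scene',Q.round(4),((Q[0]+Q[2])/2).round(4))
Q=np.array([ray(s,*S(*p),.012)[:2] for p in [(470,258),(605,295),(727,231)]]);print('foot scene',Q.round(4),((Q[0]+Q[2])/2).round(4),[(np.degrees(np.arctan2(*(b-a)[::-1])).round(1),np.linalg.norm(b-a).round(3)) for a,b in zip(Q,Q[1:])])
E
```

```text
slot [0.5349 0.0232 0.13  ] [0.5364 0.0219 0.13  ]
handletop [[0.6399, -0.2435], [0.6261, -0.2728], [0.6086, -0.2645], [0.6227, -0.2343]] [ 0.6243 -0.2538] [(np.float64(-115.1), np.float64(0.032)), (np.float64(154.6), np.float64(0.019)), (np.float64(65.0), np.float64(0.033)), (np.float64(-28.3), np.float64(0.019))]
tower [[0.6548, -0.2375], [0.6291, -0.2887], [0.5921, -0.272], [0.6158, -0.2199]] [ 0.623  -0.2545] [(np.float64(-116.7), np.float64(0.057)), (np.float64(155.6), np.float64(0.041)), (np.float64(65.5), np.float64(0.057)), (np.float64(-24.3), np.float64(0.043))]
foot [[0.5993, -0.1981], [0.5666, -0.2695]] [ 0.5829 -0.2338] [(np.float64(-114.6), np.float64(0.079)), (np.float64(65.4), np.float64(0.079))]
tower scene [[ 0.6339 -0.2872]
 [ 0.6544 -0.2474]
 [ 0.6194 -0.2187]] [ 0.6267 -0.2529]
foot scene [[ 0.6522 -0.3072]
 [ 0.6836 -0.2372]
 [ 0.6076 -0.2   ]] [ 0.6299 -0.2536] [(np.float64(65.8), np.float64(0.077)), (np.float64(153.9), np.float64(0.085))]
```

Request:
drive_tool(deltas=[[8.5, [-3.5, 0.9, 0], [0, 0, 4]], [8.5, [-7, 1.9, 0], [0, 0, 8]], [8.5, [-10.5, 2.8, 0], [0, 0, 12]], [8.5, [-14, 3.8, 0], [0, 0, 16]], [8.5, [-17.5, 4.7, 0], [0, 0, 20]], [8.5, [-21, 5.7, 0], [0, 0, 24]], [8.5, [-24.5, 6.7, 0], [0, 0, 28]], [8.5, [-28, 7.6, 0], [0, 0, 32]], [8.5, [-31.5, 8.6, 0], [0, 0, 36]], [8.5, [-34.5, 9.4, 0], [0, 0, 36.8]], [8.5, [-37.2, 10.1, 0], [0, 0, 36.8]], [8.5, [-37.2, 10.1, 2], [0, 0, 36.8]]])

```text
time: 14.97
tcp_pos: [0.6296, -0.2615, 0.2687]
tcp_rot: [0.004, 0.845, 0.535, 0.002]
wrist_force: [1.2, -1.1, 0.5]
gripper_width: 0.0851
finger_force: 0.0
```

```bash
python3 -c "from h import *;loc();print(bot.get_obs()['tcp_pos'])"
```

```text
t 14.97 local tcp mm [  33.3 -296.4  268.7] tool y yaw -25.28 z [ 0.007  -0.0053 -1.    ] F [ 1.2 -1.1  0.5] w 0.0851
[ 0.6296445  -0.26147197  0.26871265]
```

Request:
drive_tool(deltas=[[8.5, [0, 0, 1], [0, 0, 0]], [8.5, [0, 0, 2], [0, 0, 0]], [8.5, [0, 0, 2], [0, 0, 0]]])

```text
time: 15.22
tcp_pos: [0.6262, -0.2542, 0.2435]
tcp_rot: [-0.002, 0.843, 0.537, -0.001]
wrist_force: [-0.3, -0.3, -0.4]
gripper_width: 0.0851
finger_force: 0.0
```

```bash
python3 -c "
from h import *;loc();o=bot.get_obs();p=o['tcp_pos'];print(p)
m=R.from_quat(np.roll(o['tcp_rot'],-1)).as_matrix();print((m.T@(np.array([.6245,-.2535,.18])-p)).round(4))"
```

```text
t 15.22 local tcp mm [  31.4 -288.6  243.5] tool y yaw -25.01 z [-0.0046  0.0029 -1.    ] F [-0.3 -0.3 -0.4] w 0.0851
[ 0.62618237 -0.25419891  0.24345153]
[-0.0001 -0.0015  0.0635]
```

Request:
drive_tool(deltas=[[8.5, [0, -0.1, 2], [0, 0, 0]], [8.5, [0, -0.1, 4], [0, 0, 0]], [8.5, [0, -0.1, 5.5], [0, 0, 0]], [8.5, [0, -0.1, 6.3], [0, 0, 0]], [8.5, [0, -0.1, 6.3], [0, 0, 0]], [5, [0, -0.1, 6.3], [0, 0, 0]], [3, [0, -0.1, 6.3], [0, 0, 0]], [1, [0, -0.1, 6.3], [0, 0, 0]], [1, [0, -0.1, 6.3], [0, 0, 0]], [1, [0, -0.1, 6.3], [0, 0, 0]], [1, [0, -0.1, 6.3], [0, 0, 0]], [1, [0, -0.1, 6.3], [0, 0, 0]]])

```text
time: 16.22
tcp_pos: [0.6265, -0.2552, 0.1841]
tcp_rot: [0.0, 0.844, 0.537, 0.0]
wrist_force: [-1.5, 0.5, 4.2]
gripper_width: 0.0235
finger_force: 59.1
```

```bash
python3 -c "from h import *;loc()"
```

```text
t 16.22 local tcp mm [  31.5 -289.6  184.1] tool y yaw -25.05 z [ 9.e-04 -4.e-04 -1.e+00] F [-1.5  0.5  4.2] w 0.0235
```

Request:
drive_tool(deltas=[[1, [0, 0, -1], [0, 0, 0]], [1, [0, 0, -2.5], [0, 0, 0]], [1, [0, 0, -4.5], [0, 0, 0]], [1, [0, 0, -6.5], [0, 0, 0]], [1, [0, 0, -8.5], [0, 0, 0]], [1, [0, 0, -10.5], [0, 0, 0]], [1, [0, 0, -12.5], [0, 0, 0]], [1, [0, 0, -14.5], [0, 0, 0]], [1, [0, 0, -16], [0, 0, 0]], [1, [0, 0, -16], [0, 0, 0]]])

```text
time: 17.05
tcp_pos: [0.6271, -0.2555, 0.3475]
tcp_rot: [0.003, 0.844, 0.537, 0.002]
wrist_force: [0.1, 0.3, -1.0]
gripper_width: 0.0237
finger_force: 58.9
```

```bash
python3 -c "
from h import *;loc();o=bot.get_obs();p=o['tcp_pos']
for n in ('scene','top'):
  s=snap(n)
  for q in ('thermometer','dock','slot'): print(n,q,[(w(s,d['centre']).round(3),round(d['score'],2)) for d in vision.tip_of(q,n)[:2]])
m=R.from_quat(np.roll(o['tcp_rot'],-1)).as_matrix();print(p,(m.T@(np.array([.5355,.0225,.345])-p)).round(4))"
```

```text
t 17.05 local tcp mm [  32.  -290.   347.5] tool y yaw -25.05 z [ 0.006  -0.0032 -1.    ] F [ 0.1  0.3 -1. ] w 0.0237
scene thermometer [(array([ 0.625, -0.261,  0.179]), 0.7)]
scene dock [(array([ 0.626, -0.256,  0.001]), 0.76)]
scene slot [(array([0.535, 0.018, 0.129]), 0.92)]
top thermometer [(array([ 0.626, -0.252,  0.168]), 0.51)]
top dock [(array([ 0.62 , -0.256, -0.003]), 0.5)]
top slot [(array([0.538, 0.027, 0.135]), 0.56)]
[ 0.62707385 -0.25549386  0.3475084 ] [ 0.2131 -0.2007  0.0011]
```

Request:
drive_tool(deltas=[[1, [1.8, -1.7, 0], [0, 0, -3]], [1, [3.8, -3.6, 0], [0, 0, -6]], [1, [5.8, -5.5, 0], [0, 0, -10]], [1, [7.8, -7.4, 0], [0, 0, -14]], [1, [9.8, -9.3, 0], [0, 0, -18]], [1, [11.8, -11.2, 0], [0, 0, -22]], [1, [13.8, -13.1, 0], [0, 0, -26]], [1, [15.8, -15, 0], [0, 0, -30]], [1, [17.8, -16.8, 0], [0, 0, -33]], [1, [19.5, -18.5, 0], [0, 0, -35.5]], [1, [20.7, -19.6, 0], [0, 0, -37.2]], [1, [21.3, -20.1, 0], [0, 0, -37.2]]])

```text
time: 18.45
tcp_pos: [0.5335, 0.025, 0.3434]
tcp_rot: [-0.0, 0.627, 0.779, 0.0]
wrist_force: [0.0, -0.1, -1.1]
gripper_width: 0.023
finger_force: 59.3
```

Request:
drive_tool(deltas=[[1, [0, 0, 0], [0, 0, 0]], [1, [0, 0, 0], [0, 0, 0]], [1, [0, 0, 0], [0, 0, 0]], [1, [0, 0, 0], [0, 0, 0]]])

```text
time: 18.78
tcp_pos: [0.5348, 0.0219, 0.343]
tcp_rot: [-0.0, 0.629, 0.777, -0.0]
wrist_force: [-0.4, 0.3, -1.5]
gripper_width: 0.0236
finger_force: 59.3
```

```bash
cat > rel.py <<'E'
from h import *
import sys
loc();p=bot.get_obs()['tcp_pos'];print(p)
A={}
for k in range(4):
  for n in ('scene','top'):
    s=snap(n,n+sys.argv[1]+'.png')
    for q in ('slot','thermometer'):
      for d in vision.tip_of(q,n)[:1]:
        A.setdefault((q,n),[]).append(w(s,d['centre']))
for k in sorted(A): print(k,len(A[k]),np.median(A[k],0).round(4),np.std(A[k],0).round(4))
def c(i,x,y,w_,h_,W,H): return cv2.resize(i[y:y+h_,x:x+w_],(W,H),interpolation=cv2.INTER_CUBIC)
a=cv2.imread('pics/top%s.png'%sys.argv[1]);b=cv2.imread('pics/scene%s.png'%sys.argv[1])
cv2.imwrite('pics/comp%s.png'%sys.argv[1],np.hstack([c(b,310,180,90,120,450,600),c(a,245,205,70,120,350,600)]))
loc()
E
python3 rel.py 3
```

```text
t 18.78 local tcp mm [  0.4   0.7 343. ] tool y yaw 12.05 z [-2.e-04 -1.e-04 -1.e+00] F [-0.4  0.3 -1.5] w 0.0236
[0.53477715 0.02193271 0.34303891]
('slot', 'scene') 4 [0.5366 0.0201 0.1314] [0.0011 0.0018 0.0013]
('slot', 'top') 4 [0.5339 0.0243 0.1315] [0.001  0.0013 0.0019]
('thermometer', 'scene') 4 [0.5329 0.018  0.1726] [0.0017 0.0002 0.0019]
('thermometer', 'top') 3 [0.5335 0.0257 0.0026] [0.1349 0.1769 0.0622]
t 19.98 local tcp mm [3.000e-01 1.800e+00 3.433e+02] tool y yaw 12.15 z [ 1.e-04  1.e-04 -1.e+00] F [ 0.3 -0.2 -1.8] w 0.0235
```

View pics/comp3.png

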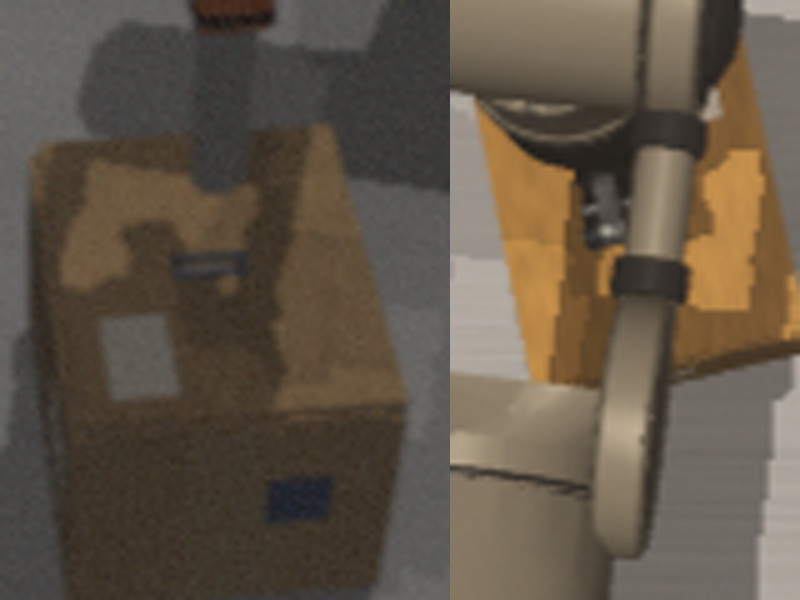

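Request:
drive_tool(deltas=[[1, [0, 0, -0.0], [0, 0, 0]], [1, [0, 0, 1], [0, 0, 0]], [1, [0, 0, 2], [0, 0, 0]], [1, [0, 0, 2.8], [0, 0, 0]], [1, [0, 0, 2.8], [0, 0, 0]], [1, [0, 0, 2.8], [0, 0, 0]]])

```text
time: 20.48
tcp_pos: [0.5343, 0.023, 0.3151]
tcp_rot: [-0.0, 0.628, 0.778, -0.0]
wrist_force: [0.4, -0.4, -1.1]
gripper_width: 0.0232
finger_force: 59.3
```

```bash
cat > z.py <<'E'
from h import *
import sys
loc();p0=bot.get_obs()['tcp_pos']
I=[];P=[];A={}
for k in range(8):
    s=snap('scene');I.append(s['image'].astype(float));P.append(bot.get_obs()['tcp_pos'])
    if k<4:
      for q in ('slot','thermometer'):
        for d in vision.tip_of(q,'scene')[:1]: A.setdefault(q,[]).append(w(s,d['centre']))
for k in A: print(k,np.mean(A[k],0).round(4))
m=np.mean(I,0);np.save('avg.npy',m);p=np.mean(P,0);print('tcp',p.round(4))
cr=m[195:255,320:390];cr=np.clip((cr-20)*1.6,0,255).astype(np.uint8)
im=cv2.resize(cr,(700,600),interpolation=cv2.INTER_CUBIC)
zt=p[2]-.169
th=YAW;ex=np.array([np.cos(th),np.sin(th),0]);ey=np.array([-ex[1],ex[0],0])
def mk(q,c):
    u=px(s,q);x,y=(u[0]-320+.5)*10-.5,(u[1]-195+.5)*10-.5;cv2.circle(im,(int(round(x)),int(round(y))),2,c,-1)
t=np.array([p[0],p[1],zt])
for a in (-1,1):
  for b in (-1,1): mk(t+.0025*a*ex+.012*b*ey,(0,0,255)); mk(np.array([.5353,.0222,.13])+.0045*a*ex+.014*b*ey,(0,255,0))
cv2.imwrite('pics/z%s.png'%sys.argv[1],im)
loc()
E
python3 z.py 1
```

```text
t 20.48 local tcp mm [2.000e-01 1.800e+00 3.151e+02] tool y yaw 12.15 z [-8.e-04  2.e-04 -1.e+00] F [ 0.4 -0.4 -1.1] w 0.0232
slot [0.5354 0.0194 0.1327]
thermometer [ 0.5262 -0.1147  0.1102]
tcp [0.5345 0.023  0.3155]
t 21.28 local tcp mm [3.000e-01 1.800e+00 3.153e+02] tool y yaw 12.15 z [ 0.e+00  1.e-04 -1.e+00] F [ 0.5 -0.5 -1. ] w 0.0233
```

View pics/z1.png

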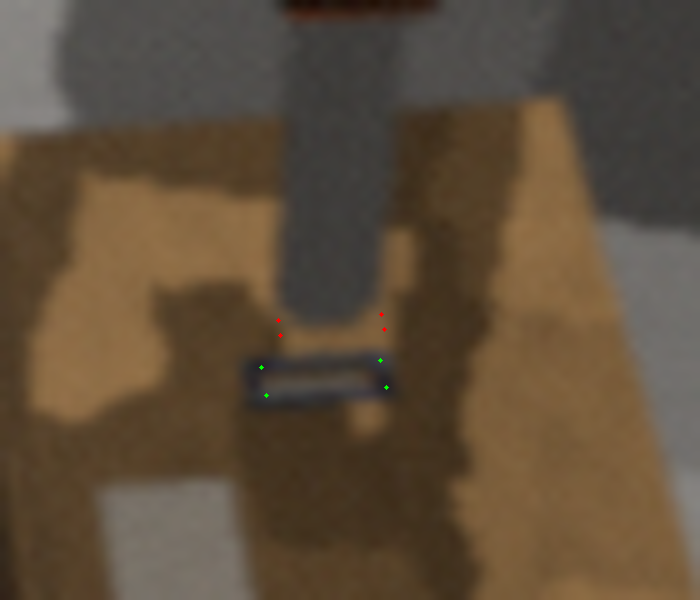

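```bash
cat > ov.py <<'E'
from h import *
import sys
# overlay wire model on averaged image, given tcp and file
m=np.load('avg.npy');p=np.array(eval(sys.argv[1]));s=snap('scene')
x0,y0,W,H,k=330,180,50,60,10
im=cv2.resize(np.clip((m[y0:y0+H,x0:x0+W]-20)*1.6,0,255).astype(np.uint8),(W*k,H*k),interpolation=cv2.INTER_CUBIC)
ex=np.array([np.cos(YAW),np.sin(YAW),0]);ey=np.array([-ex[1],ex[0],0]);ez=np.array([0,0,1.])
t=np.array([p[0],p[1],p[2]-.169])
def P(q):
    u=px(s,q);return (int(round((u[0]-x0+.5)*k)),int(round((u[1]-y0+.5)*k)))
L=lambda a,b,c:cv2.line(im,P(a),P(b),c,1)
c=lambda a,b,z:t+a*ex+b*ey+z*ez
for z in (0,.1): L(c(.0025,-.012,z),c(.0025,.012,z),(0,0,255))
for b in (-.012,.012): L(c(.0025,b,0),c(.0025,b,.1),(0,0,255))
for a in (-.012,.012): L(c(a,-.017,.1),c(a,.017,.1),(255,255,0))
for b in (-.017,.017): L(c(.012,b,.1),c(.012,b,.13),(255,255,0))
cv2.imwrite('pics/ov.png',np.hstack([im[:, :380],cv2.resize(np.clip((m[y0:y0+H,x0:x0+W]-20)*1.6,0,255).astype(np.uint8),(W*k,H*k),interpolation=cv2.INTER_CUBIC)[:, :380]]))
E
python3 ov.py "[.5345,.0230,.3155]"
```

```text
(no output)
```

View pics/ov.png

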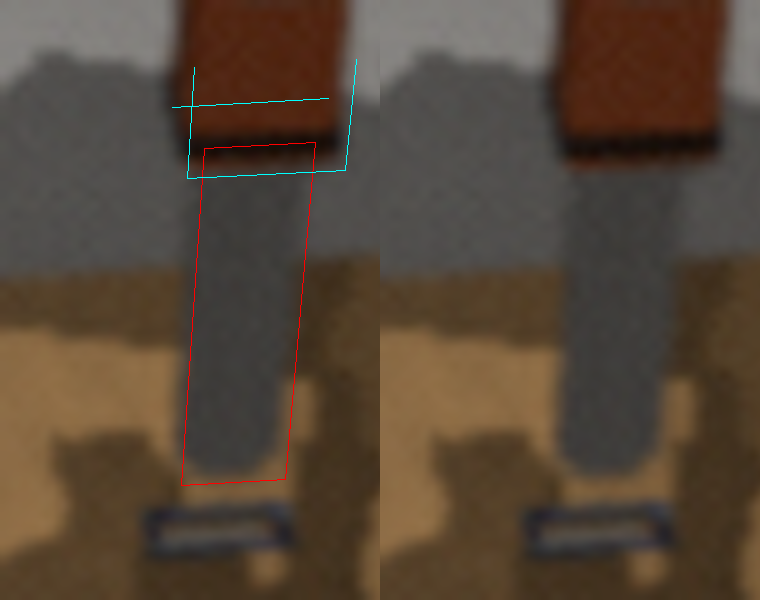

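Request:
drive_tool(deltas=[[1, [0, 0.1, 0.3], [0, 0, 0]], [1, [0, 0.17, 0.7], [0, 0, 0]], [1, [0, 0.17, 1.0], [0, 0, 0]], [1, [0, 0.17, 1.3], [0, 0, 0]], [1, [0, 0.17, 1.3], [0, 0, 0]], [1, [0, 0.17, 1.3], [0, 0, 0]]])

```text
time: 21.83
tcp_pos: [0.536, 0.0234, 0.302]
tcp_rot: [-0.0, 0.628, 0.778, -0.0]
wrist_force: [-0.5, 0.1, -1.0]
gripper_width: 0.0234
finger_force: 59.3
```

```bash
python3 z.py 2
```

```text
t 21.83 local tcp mm [  1.9   1.8 302. ] tool y yaw 12.16 z [-6.e-04  1.e-04 -1.e+00] F [-0.5  0.1 -1. ] w 0.0234
slot [0.5352 0.018  0.1309]
thermometer [0.5348 0.018  0.1328]
tcp [0.5361 0.0233 0.3023]
t 22.63 local tcp mm [  2.    1.7 302.3] tool y yaw 12.15 z [ 1.e-04  0.e+00 -1.e+00] F [ 0.4 -0.6 -1. ] w 0.0236
```

View pics/z2.png

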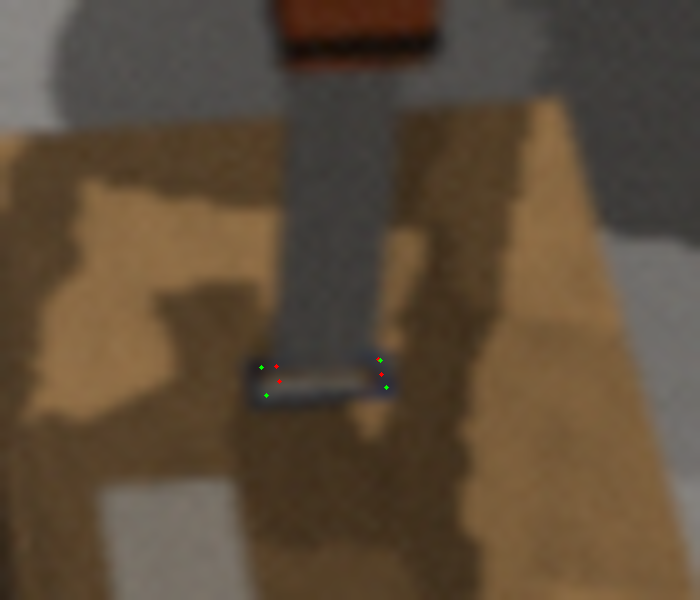

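Request:
drive_tool(deltas=[[1, [-0.03, 0.05, 0.1], [0, 0, 0]], [1, [-0.03, 0.05, 0.2], [0, 0, 0]], [1, [-0.03, 0.05, 0.3], [0, 0, 0]], [1, [-0.03, 0.05, 0.4], [0, 0, 0]], [1, [-0.03, 0.05, 0.4], [0, 0, 0]], [1, [-0.03, 0.05, 0.4], [0, 0, 0]]])

```text
time: 23.13
tcp_pos: [0.5366, 0.0231, 0.2982]
tcp_rot: [-0.0, 0.628, 0.778, -0.0]
wrist_force: [0.2, 0.0, -1.4]
gripper_width: 0.0234
finger_force: 59.3
```

```bash
python3 z.py 3
```

```text
t 23.13 local tcp mm [  2.5   1.5 298.2] tool y yaw 12.16 z [-2.e-04  1.e-04 -1.e+00] F [ 0.2  0.  -1.4] w 0.0234
slot [0.5358 0.0169 0.1304]
thermometer [0.5359 0.0184 0.1283]
tcp [0.5366 0.0231 0.2983]
t 23.93 local tcp mm [  2.5   1.5 298.3] tool y yaw 12.16 z [ 0.e+00  1.e-04 -1.e+00] F [-0.7  1.2 -1.5] w 0.0236
```

Request:
drive_tool(deltas=[[1, [0, 0, 0.1], [0, 0, 0]], [1, [0, 0, 0.2], [0, 0, 0]], [1, [0, 0, 0.3], [0, 0, 0]], [1, [0, 0, 0.3], [0, 0, 0]]])

```text
time: 24.27
tcp_pos: [0.5365, 0.0232, 0.295]
tcp_rot: [-0.0, 0.628, 0.778, -0.0]
wrist_force: [-0.2, -0.6, -1.5]
gripper_width: 0.0234
finger_force: 59.3
```

Request:
drive_tool(deltas=[[1, [0, 0, 0.1], [0, 0, 0]], [1, [0, 0, 0.2], [0, 0, 0]], [1, [0, 0, 0.2], [0, 0, 0]]])

```text
time: 24.52
tcp_pos: [0.5366, 0.0232, 0.2931]
tcp_rot: [-0.0, 0.628, 0.778, -0.0]
wrist_force: [0.6, -0.2, -1.5]
gripper_width: 0.0234
finger_force: 59.3
```

```bash
python3 z.py 4
```

```text
t 24.52 local tcp mm [  2.4   1.5 293.1] tool y yaw 12.15 z [-3.e-04  1.e-04 -1.e+00] F [ 0.6 -0.2 -1.5] w 0.0234
slot [0.5356 0.0184 0.1316]
thermometer [0.5356 0.0163 0.1231]
tcp [0.5367 0.0231 0.2933]
t 25.32 local tcp mm [  2.5   1.5 293.3] tool y yaw 12.16 z [ 1.e-04  1.e-04 -1.e+00] F [ 0.2  0.4 -1.5] w 0.0235
```

View pics/z4.png

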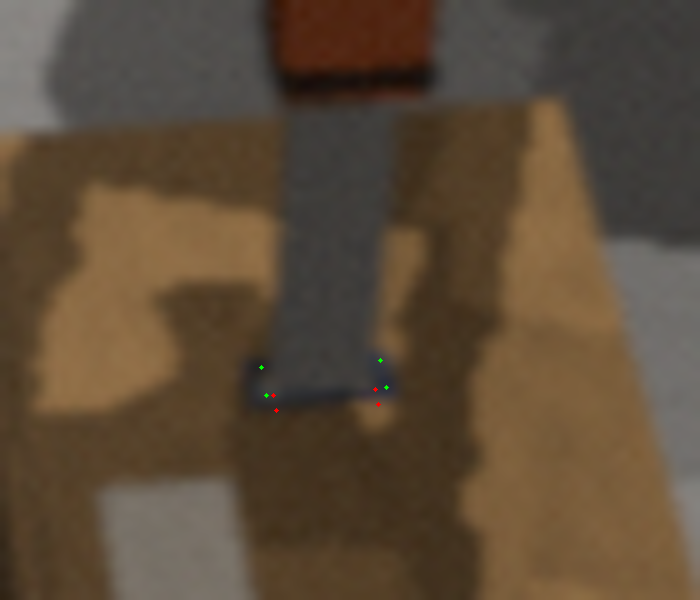

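Request:
drive_tool(deltas=[[1, [-0.05, 0, 0.1], [0, 0, 0]], [1, [-0.05, 0, 0.2], [0, 0, 0]], [1, [-0.05, 0, 0.3], [0, 0, 0]], [1, [-0.05, 0, 0.4], [0, 0, 0]], [1, [-0.05, 0, 0.5], [0, 0, 0]], [1, [-0.05, 0, 0.5], [0, 0, 0]]])

```text
time: 25.82
tcp_pos: [0.5367, 0.0227, 0.288]
tcp_rot: [-0.0, 0.628, 0.778, -0.0]
wrist_force: [-1.0, -0.8, -1.2]
gripper_width: 0.0233
finger_force: 59.3
```

Request:
drive_tool(deltas=[[1, [0, 0, 0.3], [0, 0, 0]], [1, [0, 0, 0.6], [0, 0, 0]], [1, [0, 0, 0.9], [0, 0, 0]], [1, [0, 0, 1.2], [0, 0, 0]], [1, [0, 0, 1.2], [0, 0, 0]]])

```text
time: 26.23
tcp_pos: [0.5364, 0.0227, 0.2754]
tcp_rot: [-0.001, 0.628, 0.778, -0.0]
wrist_force: [-0.7, 0.1, -1.8]
gripper_width: 0.0236
finger_force: 59.3
```

```bash
python3 -c "
from h import *
loc();F=[]
for k in range(6): snap('scene');F.append(bot.get_obs()['wrist_force'])
print(np.mean(F,0).round(2),bot.get_obs()['moment'].round(3))"
```

```text
t 26.23 local tcp mm [  2.2   1.1 275.4] tool y yaw 12.16 z [-1.4e-03  3.0e-04 -1.0e+00] F [-0.7  0.1 -1.8] w 0.0236
[ 0.2  -0.02 -1.45] [-0.021  0.02  -0.016]
```

Request:
drive_tool(deltas=[[1, [0, 0, 0.4], [0, 0, 0]], [1, [0, 0, 0.8], [0, 0, 0]], [1, [0, 0, 1.3], [0, 0, 0]], [1, [0, 0, 1.8], [0, 0, 0]], [1, [0, 0, 2.3], [0, 0, 0]], [1, [0, 0, 2.8], [0, 0, 0]], [1, [0, 0, 3.3], [0, 0, 0]], [1, [0, 0, 3.8], [0, 0, 0]], [1, [0, 0, 4.2], [0, 0, 0]], [1, [0, 0, 4.5], [0, 0, 0]], [1, [0, 0, 4.5], [0, 0, 0]], [1, [0, 0, 4.5], [0, 0, 0]]])

```text
time: 27.53
tcp_pos: [0.5368, 0.0227, 0.2312]
tcp_rot: [-0.0, 0.628, 0.778, 0.0]
wrist_force: [-0.0, -0.6, -1.9]
gripper_width: 0.0234
finger_force: 59.3
```

```bash
python3 -c "
from h import *
loc();F=[]
for k in range(6): s=snap('scene');F.append(bot.get_obs()['wrist_force'])
print(np.mean(F,0).round(2),bot.get_obs()['moment'].round(3));loc()
cv2.imwrite('pics/final.png',cv2.resize(s['image'][130:310,200:440],(800,600),interpolation=cv2.INTER_CUBIC))"
```

```text
t 27.53 local tcp mm [  2.5   1.  231.2] tool y yaw 12.16 z [-1.e-04  1.e-04 -1.e+00] F [-0.  -0.6 -1.9] w 0.0234
[-0.01 -0.27 -1.44] [ 0.018 -0.007  0.013]
t 27.83 local tcp mm [  2.6   0.9 231.5] tool y yaw 12.15 z [ 5.e-04  0.e+00 -1.e+00] F [-0.5 -1.  -1.1] w 0.0233
```

View pics/final.png

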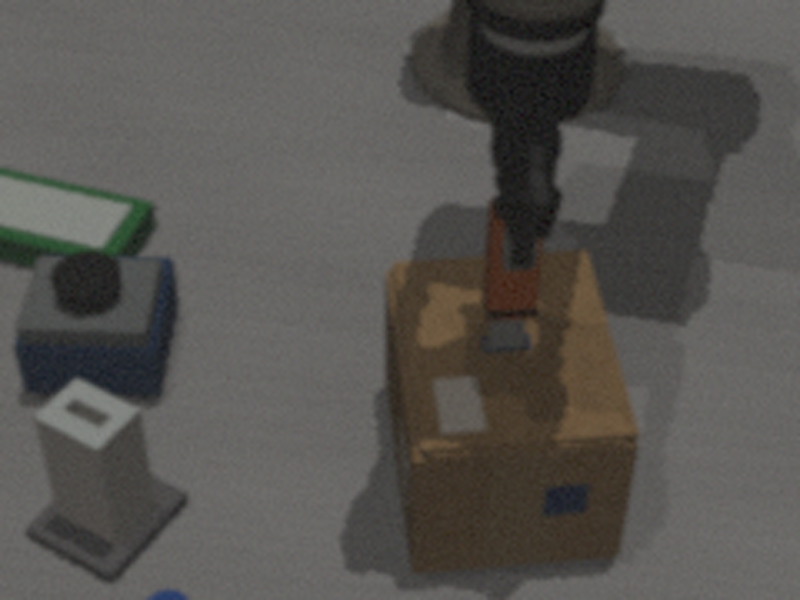

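The carton is shut. The blade stands in the slot at about (505,345) with the handle clear above it, the dock at about (90,410) is empty, and the wrist force shows no contact, so I'm handing the job in.

```bash
python3 -c "from h import *;print(sign_off())"
```

```text
the job is handed in; nothing more can be done
None
```

Both end flaps and then the top flap are folded flat, and the job was handed in at about 28 s with the thermometer held upright in the slot, roughly 65–70 mm of its blade inside, the handle about 30 mm clear of the flap, and no contact force measured.

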